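Sort the bolt, nuts and rings left on the workshop bench

TASK

Sort the loose hardware on the bench into its places: lay the bolt lengthways in the long steel tray, lay both nuts flat on the bottom of the round pan (not one on the other), and put the two rings over the upright wooden post, the large ring down on the base and the small ring lying flat on top of it. Let go of everything, and leave the jar and the can where they stand.

Things in the scene. Friction and masses are not known exactly. Their poses are not given: they have to be found in the camera images.
- bolt: steel hex bolt lying on the bench: shank 20 mm diameter, 100 mm long; hex head 30 mm across flats, 12.5 mm thick. Origin: on the axis, in the shank 37 mm from the head, near the centre of mass (grip here across the shank), 13 mm above the surface it lies on. x points from head to tip (level; the true axis dips 3 degrees to the tip), z up. About 0.31 kg.
- nut_a: steel hex nut lying flat, one of two alike: 36 mm across flats (41.6 mm over corners), 19 mm high, through hole about 24 mm. Origin: centre of its underside, z up; its x axis is square to one pair of flats (flats repeat every 60 degrees). About 0.11 kg.
- nut_b: steel hex nut lying flat, one of two alike: 36 mm across flats (41.6 mm over corners), 19 mm high, through hole about 24 mm. Origin: centre of its underside, z up; its x axis is square to one pair of flats (flats repeat every 60 degrees). About 0.11 kg.
- ring_large: large plain steel ring lying flat: outer diameter 62 mm, hole 36 mm, 16 mm high. Origin: centre of its underside, z up. About 0.22 kg.
- ring_small: small plain steel ring lying flat: outer diameter 46 mm, hole 36 mm, 14 mm high. Origin: centre of its underside, z up. About 0.07 kg.
- bolt_tray: long rectangular open tray of dark steel, for the bolt, fixed to the bench: 90 mm (its x) by 170 mm (its y, the long way) outside, walls 25 mm high and 3 mm thick, floor 3 mm thick. Origin: centre of its underside, z up.
- nut_pan: round open pan of bare aluminium, for the nuts, fixed to the bench: 150 mm diameter at the rim, 146 mm at the foot, 25 mm high, wall 3 mm, floor 4 mm thick. Origin: centre of its underside, z up.
- ring_post: wooden stand for the rings, fixed to the bench: a square base 100 by 100 mm and 15 mm thick with a round post of 20 mm diameter in its middle, standing 45 mm above the base (its top 60 mm above the bench). Origin: centre of the base's underside, z up; the post is on the z axis.
- jar: glass jar with a blue lid, 66 mm diameter, 95 mm tall, standing on the bench; a bystander, leave it. Origin: centre of its underside.
- can: metal can with a paper label, 60 mm diameter, 100 mm tall, standing on the bench; a bystander, leave it. Origin: centre of its underside.
Things that resemble listed ones, but are neither listed nor needed, are in the scene too. What is shaped like the bolt but turquoise is not meant.

How it is judged:
By the outcome, as a careful person would: the job done as asked, in the order asked, and still so for the second after the job is handed in, with the robot touching nothing.
It also fails if it takes over 128 s, if anything falls off the work surface, if the arm or the gripper's body presses on something with over 40 N, if the wrist force passes 120 N, or if a joint passes its speed limit or range.

ROBOT

A 6-joint arm with a two-finger parallel gripper is mounted at the origin on the work surface. World frame = base frame: x ahead of the robot, y to its left, z up, the work surface at z = 0. Lengths are in m, angles in rad, forces in N, time in s.
With the tool pointing down it reaches from about 0.4 to 0.825 m from the base axis. Payload 7 kg.
Tool frame: the origin (TCP) lies at the very end of the fingers, on their centre line; the grasp point (between the pads) lies 19 mm behind it; z points along the fingers, y is the line along which they close (so a half turn about z gives the same grasp; the last joint's range is limited). The gripper opens to 88 mm and grips with 3 to 60 N. Pads are 19 mm wide; open, the fingers measure 130 mm over their backs; the gripper's body (78 mm by 193 mm) begins 47 mm behind the grasp point.
Start: joints at [-0.934, 0.359, 0.012, 0, -1.224, -0.288], TCP at [0.231, -0.634, 0.227] pointing down, gripper open.
Joint ranges: [-3.07, 3.07], [-1.43, 2.12], [-1.02, 1.25], [-3.03, 1.67], [-3.05, -0], [-3.03, 3.03]. Speed limits (rad/s): [2.39, 2.39, 3.01, 3.14, 3.14, 3.14].

INTERFACE

Orientations are given as [roll, pitch, yaw] about the fixed x, y, z axes, in that order (R = Rz(yaw) Ry(pitch) Rx(roll)).
In Python, from station import arm gives the robot as it stands.
- The arm moves only by the tool step_arm, never from a script. Its argument "rows" is a list of rows, each a list of 5 numbers: the shift along the world's x, y, z in m, then the turn about the world's z in rad, then the finger opening in m, from 0 to 0.0876. In form: [[x, y, z, spin, gripper], ...]. A call has 1 to 20 rows; each row is the pose to reach, as a shift and turn from the pose commanded when the call began; what a row does not reach only later rows make up. A row lasts 1/10 s, in which the tool goes at most 50 mm and 8.59 degrees, less where a joint would pass 70% of its speed; a pose out of reach is approached as far as the arm can. A call with a gripper value outside its range is refused whole. The fingers move at their own pace and stop on an object; "newtons" is the grip in N (left out, the last holds). Time passes only in rows, so rows that repeat a pose let the fingers close. It gives the time, the measured TCP pose, the force, the opening and the grip force at its end, in the units of the state.
- arm.get_state(): the state, without advancing time (a new reading comes with each control period).
- arm.grab_frame(name): name is "scene" or "top"; returns a dict with "color" (384x512x3 uint8, blue, green, red), "vfov" (degrees; the focal length in pixels is half the picture's height over the tangent of half this angle, whatever the lens; pixels are square), "cx", "cy" (the principal point, pixels), "rvec" (rotation vector, rad) and "tvec" (3), from world to camera coordinates, as OpenCV has them. Camera axes: x right, y down, z forward; pixel columns grow to the right and rows downward; lengths in m; the calibration is good to about 2 mm. A picture is of the moment at which its call begins. There is no depth.
- arm.job_done(): hands the job in; it is judged then, once.
The state is a dict: "t": time; "q": joint angles; "qd": joint speeds; "joint_efforts": joint torques, N m; "eef_pos": TCP position; "ee_rot": TCP orientation; "force": force on the tool from outside, world axes, zero at the start; "moment": the same for the moment, N m; "width": finger opening in m; "gripper_force": force on a finger pad.
Only numpy, scipy, OpenCV 4.12 (cv2) and the standard library are available. Lean on these libraries where they do the work, as an engineer would, in place of code of your own. Each camera call takes 0.05 s, during which the arm holds its last target. There are 200 camera calls.

## Working session

There is one attempt and no reset: what is moved stays moved. The work goes in short steps, Python scripts to look and compute and a tool call to move; the robot and the scene stay as the last step left them, time stands still between calls to the robot, and variables do not carry over. Pictures are saved under pics/ and viewed, at most 14 in all, crops included, and the job is handed in when it is done.

Besides the shell and the picture viewer there is one more tool, called as a command line: name --pt "numbers of a row" for each row, then --argument value for the rest. step_arm: Moves the arm, as the interface text tells. Its arguments: {"type":"object","properties":{"rows":{"type":"array"},"newtons":{"type":"number"}},"required":["rows"]}

```bash
mkdir -p pics; cat > h.py <<'E'
import cv2, numpy as np
from station import arm
def grab(n,save=None):
    f=arm.grab_frame(n)
    if save: cv2.imwrite('pics/%s.png'%save,f['color'])
    return f
def cam(f):
    fl=f['color'].shape[0]/2/np.tan(np.radians(f['vfov'])/2)
    K=np.array([[fl,0,f['cx']],[0,fl,f['cy']],[0,0,1]])
    R=cv2.Rodrigues(np.array(f['rvec'],float))[0]; t=np.array(f['tvec'],float).ravel()
    return K,R,t
def w(f,u,v,z):
    K,R,t=cam(f); d=R.T@np.linalg.inv(K)@[u,v,1]; c=-R.T@t
    return c+d*(z-c[2])/d[2]
def px(f,p):
    K,R,t=cam(f); q=K@(R@np.array(p,float)+t); return q[:2]/q[2]
E
python3 - <<'E'
from h import *
for n in('scene','top'):
    f=grab(n)
    cv2.imwrite(f'pics/{n}0.png',cv2.resize(f['color'],(800,600),interpolation=cv2.INTER_CUBIC))
    print({k:v for k,v in f.items() if k!='color'}, -cam(f)[1].T@cam(f)[2])
s=arm.get_state();print(s['t'],s['eef_pos'],s['ee_rot'],s['force'],s['width'])
E
```

```text
{'vfov': 44.67273503169863, 'cx': 262.7140817064862, 'cy': 193.46772483939398, 'rvec': array([ 1.57072951,  2.14892357, -0.73036198]), 'tvec': array([ 0.16584093, -0.36993978,  1.44099177])} [1.16595361 0.19812642 0.91766772]
{'vfov': 56.38007213708598, 'cx': 253.01216047036613, 'cy': 188.8018623704701, 'rvec': array([ 2.17991105, -2.21386064,  0.06951044]), 'tvec': array([0.00755685, 0.53811449, 0.96849785])} [0.48360238 0.00722016 0.99683951]
0.1 [ 0.23049926 -0.63394887  0.22573336] [ 3.14013563e+00 -1.31486131e-04 -2.79286474e+00] [-0.67415726 -0.17202034 -0.22525324] 0.08733190643549932
```

View pics/top0.png

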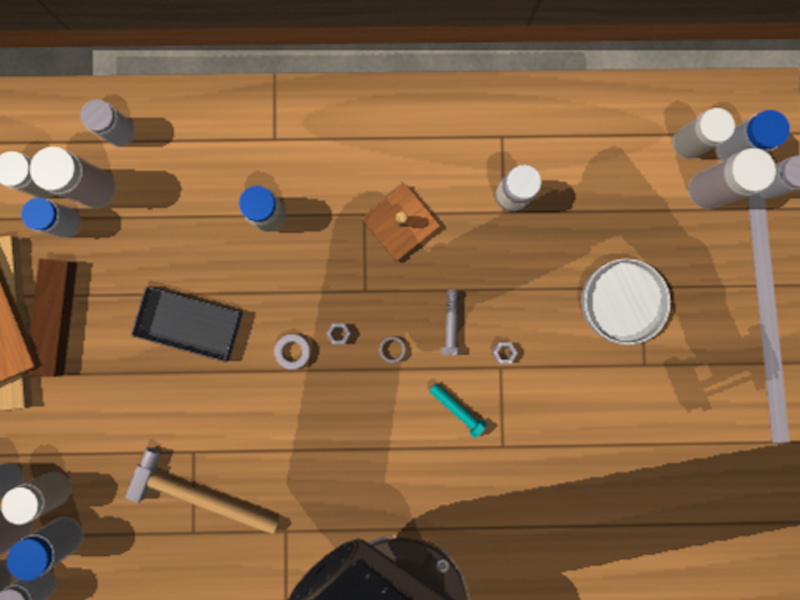

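View pics/scene0.png

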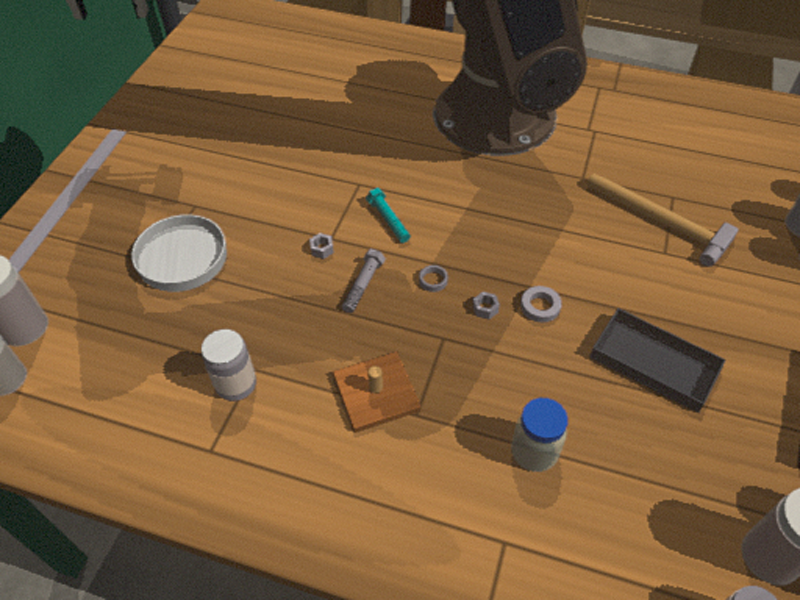

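The top view shows, in 800-wide pixels, the tray at (188,323), large ring (293,351), nuts (341,334) and (505,352), small ring (393,349), bolt (453,322), post (402,218) and pan (627,301). I'll enlarge both halves.

```bash
python3 - <<'E'
from h import *
f=grab('top','t1')
for n,c in(('a',170),('b',270)):
    cv2.imwrite(f'pics/c{n}.png',cv2.resize(f['color'][165:240,c:c+100],(800,600),interpolation=cv2.INTER_CUBIC))
cv2.imwrite('pics/cc.png',cv2.resize(f['color'][110:235,80:290],(798,475),interpolation=cv2.INTER_CUBIC))
E
```

```text
(no output)
```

View pics/ca.png

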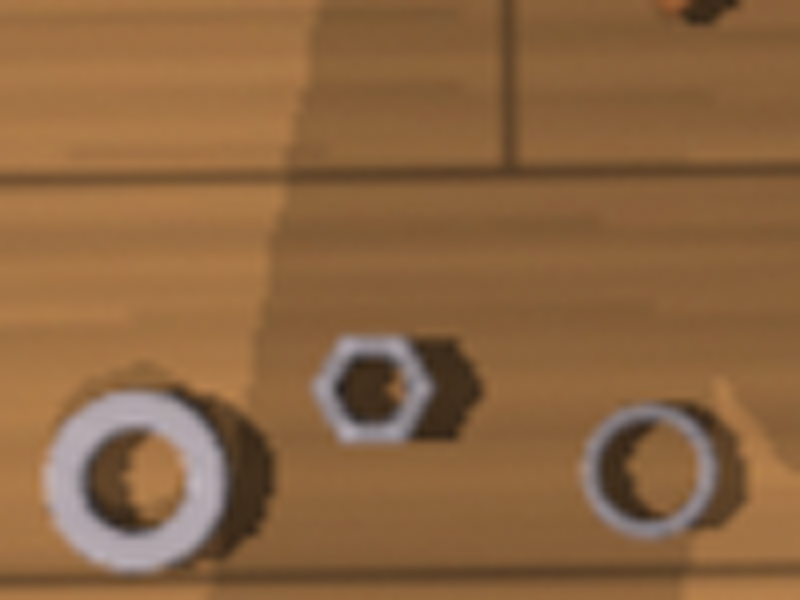

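View pics/cb.png

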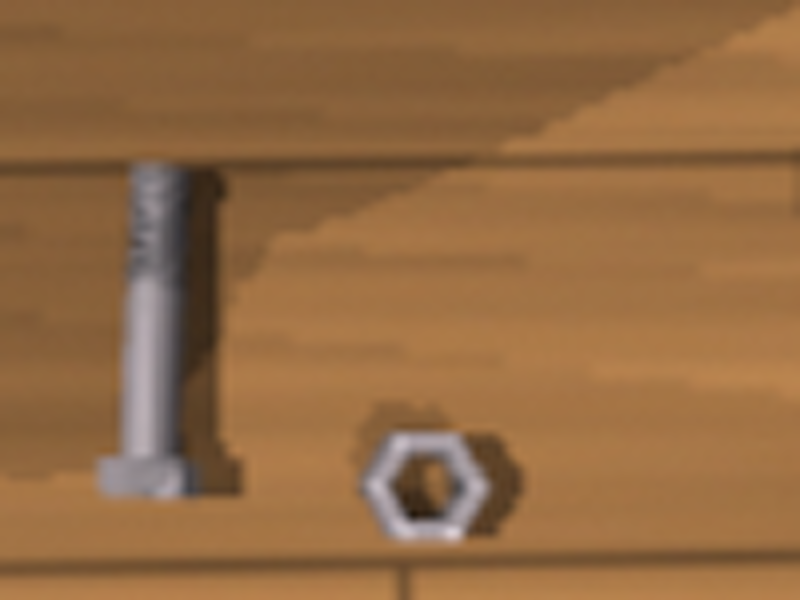

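View pics/cc.png

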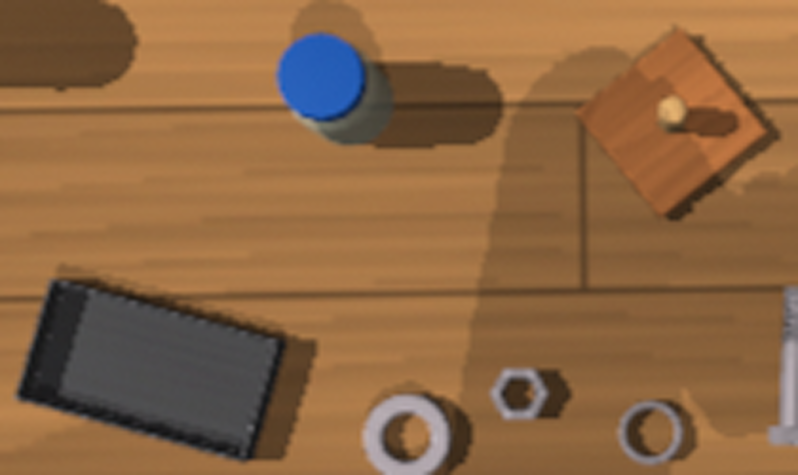

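The crops show the following (8x, unless noted):
- Large ring top centre at (136,481).
- Nut_a at (374,389), with its flats facing up and down.
- Small ring at (650,470).
- Bolt shank from (151,455) to (158,163).
- Nut_b at (426,486).
- In the 3.8x crop, post top at (672,111) and tray rim corners at (55,280), (285,340), (247,460) and (20,397).

```bash
python3 - <<'E'
from h import *
f=grab('top')
A=lambda u,v,z,c=170:w(f,(u+.5)/8-.5+c,(v+.5)/8-.5+165,z)
B=lambda u,v,z:w(f,(u+.5)/3.8-.5+80,(v+.5)/3.8-.5+110,z)
P={}
P['rl']=A(136,481,.016);P['na']=A(374,389,.019);P['rs']=A(650,470,.014);P['nb']=A(426,486,.019,270)
P['head']=A(151,455,.013,270);P['tip']=A(158,163,.010,270)
P['post']=B(672,111,.06)
tr=[B(*c,.025) for c in((55,280),(285,340),(247,460),(20,397))];P['tray']=np.mean(tr,0)
d=tr[1]-tr[0];print('tray long angle',np.degrees(np.arctan2(d[1],d[0])),[np.linalg.norm(tr[i]-tr[i-1]) for i in range(4)])
P['pan']=w(f,(627.5)*.64-.5,301.5*.64-.5,.025)
P['jar']=B(321,76,.095)
P['can']=w(f,(524.5)*.64-.5,180*.64-.5,.1)
d=P['tip']-P['head'];print('bolt ang',np.degrees(np.arctan2(d[1],d[0])),np.linalg.norm(d))
u=d/np.linalg.norm(d);P['boltgrip']=P['head']+u*.037
g=grab('scene')
for k,v in P.items(): print(k,v.round(4),'scene800px',(px(g,v)/.64).round(0), px(g,v).round(1))
# corners of nuts
for n,cs,c in(('na',((314,389),(434,389)),170),('nb',((362,483),(490,488)),270)):
    a,b=[A(*q,.019,c) for q in cs];d=b-a;print(n,np.degrees(np.arctan2(d[1],d[0])),np.linalg.norm(d))
img=g['color'].copy();img=cv2.resize(img[120:290,80:480],(800,340),interpolation=cv2.INTER_CUBIC)
for v in P.values():
    p=(px(g,v)-[80,120])*2+.5;cv2.drawMarker(img,tuple(int(round(x)) for x in p),(0,0,255),0,8,1)
cv2.imwrite('pics/chk.png',img)
E
```

```text
tray long angle -105.47852547469158 [np.float64(0.08630578795196728), np.float64(0.16987399381329907), np.float64(0.08883058605257006), np.float64(0.16756875554256487)]
bolt ang -2.774056509916106 0.10048132901642996
rl [0.443  0.1817 0.016 ] scene800px [542. 302.] [346.7 193. ]
na [0.473  0.1002 0.019 ] scene800px [486. 302.] [311.2 193.5]
rs [0.4439 0.0067 0.014 ] scene800px [434. 276.] [277.6 176.9]
nb [ 0.4355 -0.1892  0.019 ] scene800px [322. 243.] [206.  155.6]
head [ 0.4473 -0.0964  0.013 ] scene800px [373. 264.] [238.4 168.7]
tip [ 0.5476 -0.1012  0.01  ] scene800px [348. 311.] [222.8 199. ]
post [ 0.6676 -0.0116  0.06  ] scene800px [376. 371.] [240.5 237.6]
tray [0.4945 0.3607 0.025 ] scene800px [656. 354.] [420.  226.5]
pan [ 0.5215 -0.4038  0.025 ] scene800px [180. 248.] [115.  158.9]
jar [0.6877 0.2234 0.095 ] scene800px [544. 417.] [348.4 267. ]
can [ 0.7188 -0.2118  0.1   ] scene800px [222. 348.] [141.9 222.7]
boltgrip [ 0.4842 -0.0982  0.0119] scene800px [364. 281.] [232.8 179.5]
na -90.90209786631782 0.040795031498922336
nb -93.14155472178321 0.04363585187025152
```

View pics/chk.png

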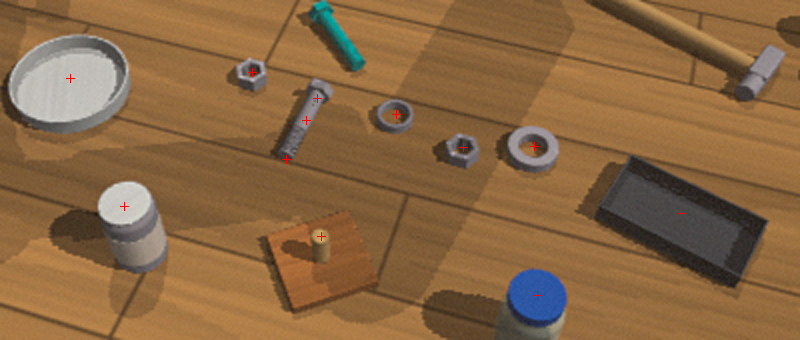

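The projected points land on their objects in the scene view, so I'll start with the bolt.

step_arm --pt "0.253 0.536 -0.107 -0.397 0.05" --pt "0.253 0.536 -0.107 -0.397 0.05" --pt "0.253 0.536 -0.107 -0.397 0.05" --pt "0.253 0.536 -0.107 -0.397 0.05" --pt "0.253 0.536 -0.107 -0.397 0.05" --pt "0.253 0.536 -0.107 -0.397 0.05" --pt "0.253 0.536 -0.107 -0.397 0.05" --pt "0.253 0.536 -0.107 -0.397 0.05" --pt "0.253 0.536 -0.107 -0.397 0.05" --pt "0.253 0.536 -0.107 -0.397 0.05" --pt "0.253 0.536 -0.107 -0.397 0.05" --pt "0.253 0.536 -0.107 -0.397 0.05" --pt "0.253 0.536 -0.107 -0.397 0.05" --pt "0.253 0.536 -0.107 -0.397 0.05" --pt "0.253 0.536 -0.107 -0.397 0.05" --pt "0.253 0.536 -0.107 -0.397 0.05" --newtons 30

```text
t: 1.85
eef_pos: [0.4832, -0.0993, 0.1198]
ee_rot: [3.142, 0.0, 3.092]
force: [0.8, -0.7, -0.1]
width: 0.05
gripper_force: 0.0
```

step_arm --pt "0.001 0.001 -0.04 0 0.05" --pt "0.001 0.001 -0.08 0 0.05" --pt "0.001 0.001 -0.1 0 0.05" --pt "0.001 0.001 -0.11 0 0.05" --pt "0.001 0.001 -0.116 0 0.05" --pt "0.001 0.001 -0.116 0 0.05" --pt "0.001 0.001 -0.116 0 0.05" --pt "0.001 0.001 -0.116 0 0.01" --pt "0.001 0.001 -0.116 0 0.01" --pt "0.001 0.001 -0.116 0 0.01" --pt "0.001 0.001 -0.116 0 0.01" --pt "0.001 0.001 -0.116 0 0.01" --pt "0.001 0.001 -0.116 0 0.01" --pt "0.001 0.001 -0.116 0 0.01" --newtons 40

```text
t: 3.25
eef_pos: [0.4849, -0.0973, 0.0038]
ee_rot: [3.142, 0.0, 3.094]
force: [-0.9, 0.0, 4.2]
width: 0.0191
gripper_force: 40.0
```

step_arm --pt "0 0 0.03 0 0.01" --pt "0 0 0.07 0 0.01" --pt "0 0 0.116 0 0.01" --pt "0.002 0.04 0.116 0.135 0.01" --pt "0.004 0.085 0.116 0.27 0.01" --pt "0.006 0.13 0.116 0.405 0.01" --pt "0.008 0.175 0.116 0.54 0.01" --pt "0.008 0.22 0.116 0.675 0.01" --pt "0.008 0.265 0.116 0.81 0.01" --pt "0.008 0.31 0.116 0.945 0.01" --pt "0.008 0.355 0.116 1.08 0.01" --pt "0.008 0.4 0.116 1.215 0.01" --pt "0.008 0.435 0.116 1.349 0.01" --pt "0.008 0.451 0.116 1.349 0.01" --pt "0.008 0.451 0.116 1.349 0.01" --pt "0.008 0.451 0.116 1.349 0.01" --pt "0.008 0.451 0.116 1.349 0.01"

```text
t: 4.95
eef_pos: [0.4923, 0.3523, 0.1191]
ee_rot: [3.141, -0.001, -1.843]
force: [0.0, -0.4, -3.1]
width: 0.019
gripper_force: 40.0
```

```bash
python3 - <<'E'
from h import *
s=arm.get_state();print(s['t'],s['eef_pos'].round(4),s['ee_rot'],s['width'],s['q'].round(2))
f=grab('top');g=grab('scene')
a=cv2.resize(f['color'][150:275,60:210],(480,400),interpolation=3);b=cv2.resize(g['color'][150:290,340:480],(320,320),interpolation=3)
o=np.zeros((400,800,3),np.uint8);o[:,:480]=a;o[:320,480:]=b;cv2.imwrite('pics/bt.png',o)
E
```

```text
4.95 [0.4923 0.3523 0.1191] [ 3.14088245e+00 -1.06403754e-03 -1.84260090e+00] 0.018953381962152054 [ 0.94  0.33 -0.29 -0.   -0.95 -1.21]
```

View pics/bt.png

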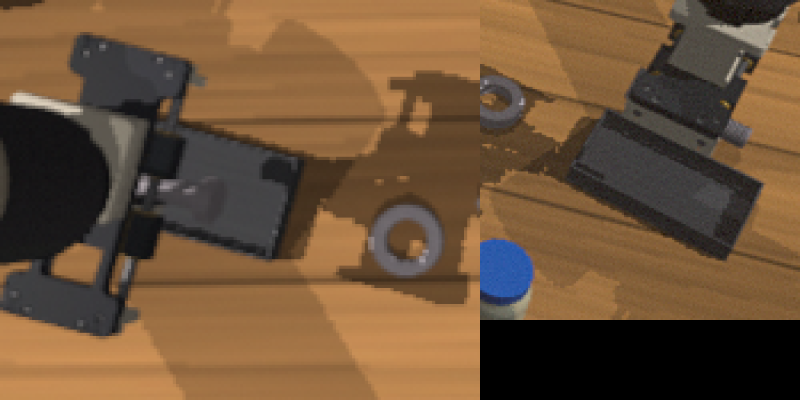

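The bolt is held over the tray, aligned with its long side and with the head at the right end. Now I'll lower it and release.

step_arm --pt "0 0.001 -0.04 0 0.01" --pt "0 0.001 -0.08 0 0.01" --pt "0 0.001 -0.1 0 0.01" --pt "0 0.001 -0.108 0 0.01" --pt "0 0.001 -0.1125 0 0.01" --pt "0 0.001 -0.1125 0 0.01" --pt "0 0.001 -0.1125 0 0.01" --pt "0 0.001 -0.1125 0 0.03" --pt "0 0.001 -0.1125 0 0.03" --pt "0 0.001 -0.1125 0 0.03" --pt "0 0.001 -0.1125 0 0.03" --pt "0 0.001 -0.1 0 0.03" --pt "0 0.001 -0.07 0 0.03" --pt "0 0.001 -0.03 0 0.03" --pt "0 0.001 0 0 0.03" --pt "0 0.001 0 0 0.03"

```text
t: 6.65
eef_pos: [0.4949, 0.3569, 0.1257]
ee_rot: [-3.137, 0.008, -1.84]
force: [-0.4, -0.7, 0.8]
width: 0.0301
gripper_force: 0.0
```

step_arm --pt "-0.005 -0.045 0 -0.1 0.05" --pt "-0.01 -0.09 0 -0.2 0.05" --pt "-0.015 -0.135 0 -0.3 0.05" --pt "-0.02 -0.18 0 -0.4 0.05" --pt "-0.025 -0.225 0 -0.5 0.05" --pt "-0.03 -0.27 0 -0.6 0.05" --pt "-0.035 -0.315 0 -0.7 0.05" --pt "-0.04 -0.36 0 -0.82 0.05" --pt "-0.045 -0.405 0 -0.82 0.05" --pt "-0.05 -0.45 0 -0.82 0.05" --pt "-0.055 -0.495 0 -0.82 0.05" --pt "-0.0575 -0.53 0 -0.82 0.05" --pt "-0.0575 -0.544 0 -0.82 0.05" --pt "-0.0575 -0.544 0 -0.82 0.05" --pt "-0.0575 -0.544 0 -0.82 0.05" --pt "-0.0575 -0.544 0 -0.82 0.05"

```text
t: 8.25
eef_pos: [0.4352, -0.1887, 0.1197]
ee_rot: [3.142, 0.0, -2.66]
force: [0.2, 0.6, -0.7]
width: 0.0503
gripper_force: 0.0
```

```bash
python3 - <<'E'
from h import *
s=arm.get_state();print(s['t'],s['eef_pos'].round(4),s['ee_rot'],s['width'],s['q'].round(2))
f=grab('top')
a=cv2.resize(f['color'][165:250,70:170],(600,510),interpolation=3);cv2.imwrite('pics/bt2.png',a)
E
```

```text
8.25 [ 0.4352 -0.1887  0.1197] [ 3.14156053e+00  1.51789107e-04 -2.66015988e+00] 0.05027810629286575 [ 0.01  0.13 -0.57 -0.   -0.87 -1.1 ]
```

View pics/bt2.png

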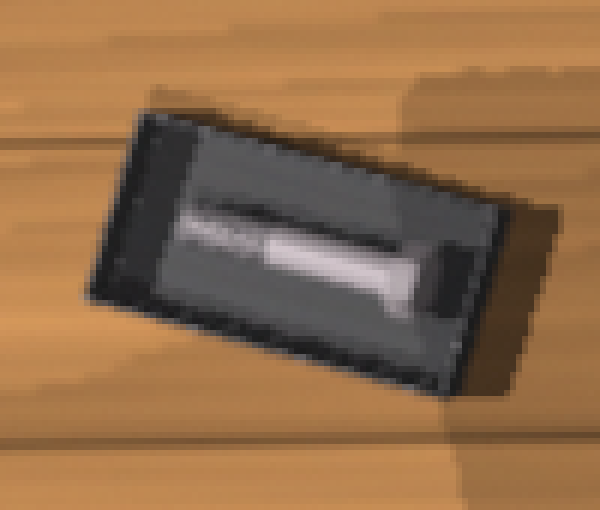

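The bolt lies lengthways in the tray. Next is nut_b.

step_arm --pt "0 0 -0.04 0 0.05" --pt "0 0 -0.08 0 0.05" --pt "0 0 -0.1 0 0.05" --pt "0 0 -0.11 0 0.05" --pt "0 0 -0.116 0 0.05" --pt "0 0 -0.116 0 0.05" --pt "0 0 -0.116 0 0.05" --pt "0 0 -0.116 0 0.025" --pt "0 0 -0.116 0 0.025" --pt "0 0 -0.116 0 0.025" --pt "0 0 -0.116 0 0.025" --pt "0 0 -0.116 0 0.025" --pt "0 0 -0.116 0 0.025" --pt "0 0 -0.116 0 0.025" --pt "0 0 -0.09 0 0.025" --pt "0 0 -0.05 0 0.025" --pt "0 0 0 0 0.025" --pt "0 0 0 0 0.025"

```text
t: 10.1
eef_pos: [0.439, -0.19, 0.1258]
ee_rot: [-3.135, 0.009, -2.66]
force: [0.8, 0.5, -1.7]
width: 0.0358
gripper_force: 40.0
```

step_arm --pt "0.02 -0.036 0 0 0.025" --pt "0.042 -0.075 0 0 0.025" --pt "0.064 -0.115 0 0 0.025" --pt "0.086 -0.155 0 0 0.025" --pt "0.105 -0.187 0 0 0.025" --pt "0.1125 -0.201 0 0 0.025" --pt "0.1125 -0.201 0 0 0.025" --pt "0.1125 -0.201 0 0 0.025" --pt "0.1125 -0.201 -0.04 0 0.025" --pt "0.1125 -0.201 -0.08 0 0.025" --pt "0.1125 -0.201 -0.1 0 0.025" --pt "0.1125 -0.201 -0.107 0 0.025" --pt "0.1125 -0.201 -0.111 0 0.025" --pt "0.1125 -0.201 -0.111 0 0.025" --pt "0.1125 -0.201 -0.111 0 0.025" --pt "0.1125 -0.201 -0.111 0 0.046" --pt "0.1125 -0.201 -0.111 0 0.046" --pt "0.1125 -0.201 -0.111 0 0.046" --pt "0.1125 -0.201 -0.111 0 0.046"

```text
t: 12.0
eef_pos: [0.5478, -0.3904, 0.0089]
ee_rot: [-3.141, 0.0, -2.661]
force: [-0.3, -0.1, 0.0]
width: 0.0461
gripper_force: 0.0
```

step_arm --pt "0 0 0.03 0 0.046" --pt "0 0 0.07 0 0.046" --pt "0 0 0.111 0 0.046" --pt "-0.006 0.04 0.111 0.028 0.046" --pt "-0.013 0.085 0.111 0.028 0.046" --pt "-0.02 0.13 0.111 0.028 0.046" --pt "-0.027 0.175 0.111 0.028 0.046" --pt "-0.034 0.22 0.111 0.028 0.046" --pt "-0.041 0.265 0.111 0.028 0.046" --pt "-0.048 0.31 0.111 0.028 0.046" --pt "-0.055 0.355 0.111 0.028 0.046" --pt "-0.062 0.4 0.111 0.028 0.046" --pt "-0.069 0.445 0.111 0.028 0.046" --pt "-0.075 0.478 0.111 0.028 0.046" --pt "-0.075 0.49 0.111 0.028 0.046" --pt "-0.075 0.49 0.111 0.028 0.046" --pt "-0.075 0.49 0.111 0.028 0.046" --pt "-0.075 0.49 0.111 0.028 0.046"

```text
t: 13.8
eef_pos: [0.4726, 0.0987, 0.1195]
ee_rot: [-3.142, -0.0, -2.634]
force: [-1.2, 0.3, 0.6]
width: 0.0459
gripper_force: 0.0
```

step_arm --pt "0 0 -0.04 0 0.046" --pt "0 0 -0.08 0 0.046" --pt "0 0 -0.1 0 0.046" --pt "0 0 -0.11 0 0.046" --pt "0 0 -0.116 0 0.046" --pt "0 0 -0.116 0 0.046" --pt "0 0 -0.116 0 0.046" --pt "0 0 -0.116 0 0.025" --pt "0 0 -0.116 0 0.025" --pt "0 0 -0.116 0 0.025" --pt "0 0 -0.116 0 0.025" --pt "0 0 -0.116 0 0.025" --pt "0 0 -0.116 0 0.025" --pt "0 0 -0.116 0 0.025" --pt "0 0 -0.09 0 0.025" --pt "0 0 -0.05 0 0.025" --pt "0 0 0 0 0.025" --pt "0 0 0 0 0.025"

```text
t: 15.6
eef_pos: [0.4762, 0.1015, 0.126]
ee_rot: [-3.141, 0.011, -2.631]
force: [0.2, -0.1, -1.4]
width: 0.0352
gripper_force: 39.9
```

```bash
python3 - <<'E'
from h import *
f=grab('top')
a=cv2.resize(f['color'][150:240,340:440],(600,540),interpolation=3);cv2.imwrite('pics/pan.png',a)
E
```

```text
(no output)
```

View pics/pan.png

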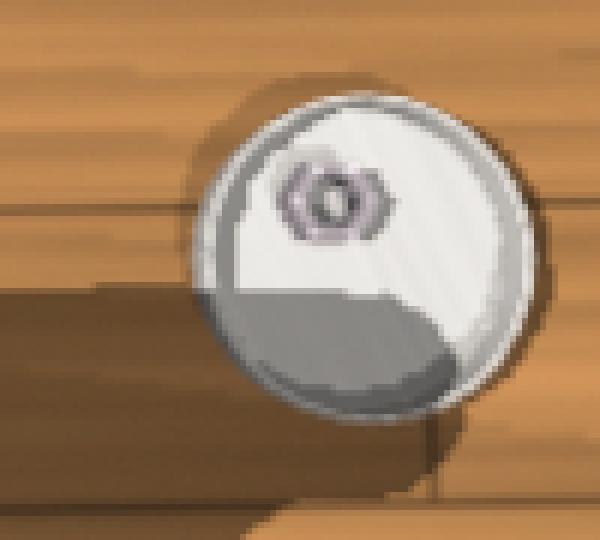

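Nut_b lies flat in the pan's upper left, at (330,200) in the crop. Nut_a goes lower right.

step_arm --pt "0.002 -0.04 0 -0.028 0.025" --pt "0.004 -0.085 0 -0.028 0.025" --pt "0.006 -0.13 0 -0.028 0.025" --pt "0.008 -0.175 0 -0.028 0.025" --pt "0.01 -0.22 0 -0.028 0.025" --pt "0.012 -0.265 0 -0.028 0.025" --pt "0.014 -0.31 0 -0.028 0.025" --pt "0.016 -0.355 0 -0.028 0.025" --pt "0.018 -0.4 0 -0.028 0.025" --pt "0.02 -0.445 0 -0.028 0.025" --pt "0.022 -0.485 0 -0.028 0.025" --pt "0.022 -0.51 0 -0.028 0.025" --pt "0.022 -0.518 0 -0.028 0.025" --pt "0.022 -0.518 0 -0.028 0.025" --pt "0.022 -0.518 0 -0.028 0.025" --pt "0.022 -0.518 0 -0.028 0.025"

```text
t: 17.25
eef_pos: [0.4947, -0.4171, 0.1194]
ee_rot: [3.141, -0.0, -2.66]
force: [0.2, 0.0, -1.8]
width: 0.0356
gripper_force: 39.9
```

step_arm --pt "0 0 -0.04 0 0.025" --pt "0 0 -0.08 0 0.025" --pt "0 0 -0.1 0 0.025" --pt "0 0 -0.107 0 0.025" --pt "0 0 -0.111 0 0.025" --pt "0 0 -0.111 0 0.025" --pt "0 0 -0.111 0 0.025" --pt "0 0 -0.111 0 0.046" --pt "0 0 -0.111 0 0.046" --pt "0 0 -0.111 0 0.046" --pt "0 0 -0.111 0 0.046" --pt "0 0 -0.09 0 0.046" --pt "0 0 -0.06 0 0.046" --pt "0 0 -0.02 0 0.046" --pt "0 0 0 0 0.046" --pt "0 0 0 0 0.046"

```text
t: 18.85
eef_pos: [0.4966, -0.4195, 0.1237]
ee_rot: [-3.136, 0.003, -2.66]
force: [-0.4, 0.1, 0.2]
width: 0.0459
gripper_force: 0.0
```

step_arm --pt "-0.004 0.045 0 0 0.086" --pt "-0.008 0.09 0 0 0.086" --pt "-0.012 0.135 0 0 0.086" --pt "-0.016 0.18 0 0 0.086" --pt "-0.02 0.225 0 0 0.086" --pt "-0.024 0.27 0 0 0.086" --pt "-0.028 0.315 0 0 0.086" --pt "-0.032 0.36 0 0 0.086" --pt "-0.036 0.405 0 0 0.086" --pt "-0.04 0.45 0 0 0.086" --pt "-0.044 0.495 0 0 0.086" --pt "-0.048 0.54 0 0 0.086" --pt "-0.052 0.58 0 0 0.086" --pt "-0.052 0.6 0 0 0.086" --pt "-0.052 0.6 0 0 0.086" --pt "-0.052 0.6 0 0 0.086" --pt "-0.052 0.6 0 0 0.086"

```text
t: 20.55
eef_pos: [0.4423, 0.1808, 0.1191]
ee_rot: [-3.141, -0.001, -2.661]
force: [0.1, -0.5, -0.6]
width: 0.0858
gripper_force: 0.0
```

step_arm --pt "0 0 -0.04 0 0.086" --pt "0 0 -0.08 0 0.086" --pt "0 0 -0.1 0 0.086" --pt "0 0 -0.11 0 0.086" --pt "0 0 -0.116 0 0.086" --pt "0 0 -0.116 0 0.086" --pt "0 0 -0.116 0 0.086" --pt "0 0 -0.116 0 0.05" --pt "0 0 -0.116 0 0.05" --pt "0 0 -0.116 0 0.05" --pt "0 0 -0.116 0 0.05" --pt "0 0 -0.116 0 0.05" --pt "0 0 -0.116 0 0.05" --pt "0 0 -0.116 0 0.05" --pt "0 0 -0.09 0 0.05" --pt "0 0 -0.05 0 0.05" --pt "0 0 0 0 0.05" --pt "0 0 0 0 0.05"

```text
t: 22.35
eef_pos: [0.4457, 0.184, 0.1254]
ee_rot: [3.14, 0.01, -2.66]
force: [0.1, 0.5, -2.5]
width: 0.0605
gripper_force: 40.0
```

```bash
python3 - <<'E'
from h import *
f=grab('top');g=grab('scene')
a=cv2.resize(f['color'][150:240,340:440],(400,360),interpolation=3);b=cv2.resize(g['color'][120:220,60:160],(400,400),interpolation=3)
o=np.zeros((400,800,3),np.uint8);o[:360,:400]=a;o[:,400:]=b;cv2.imwrite('pics/pan2.png',o)
E
```

```text
(no output)
```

View pics/pan2.png

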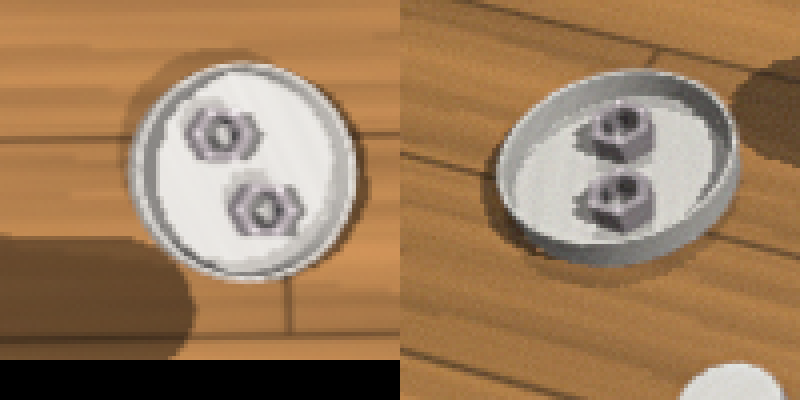

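Both nuts lie flat and separate in the pan, and the large ring is held. Moving over the post.

step_arm --pt "0.03 -0.026 0 0 0.05" --pt "0.06 -0.052 0 0 0.05" --pt "0.09 -0.078 0 0 0.05" --pt "0.12 -0.104 0 0 0.05" --pt "0.15 -0.13 0 0 0.05" --pt "0.18 -0.156 0 0 0.05" --pt "0.21 -0.182 0 0 0.05" --pt "0.225 -0.194 0 0 0.05" --pt "0.225 -0.194 0 0 0.05" --pt "0.225 -0.194 0 0 0.05" --pt "0.225 -0.194 0 0 0.05"

```text
t: 23.55
eef_pos: [0.6664, -0.0119, 0.1181]
ee_rot: [3.141, -0.002, -2.661]
force: [-0.8, -0.0, -2.3]
width: 0.0605
gripper_force: 40.0
```

```bash
python3 - <<'E'
from h import *
s=arm.get_state();print(s['eef_pos'].round(4),s['width'],s['gripper_force'])
g=grab('scene')
b=cv2.resize(g['color'][175:285,190:290],(700,600)[::1] if 0 else (545,600),interpolation=3)
cv2.imwrite('pics/post1.png',b)
E
```

```text
[ 0.6664 -0.0119  0.1181] 0.060450315863196234 39.999137967824936
```

View pics/post1.png

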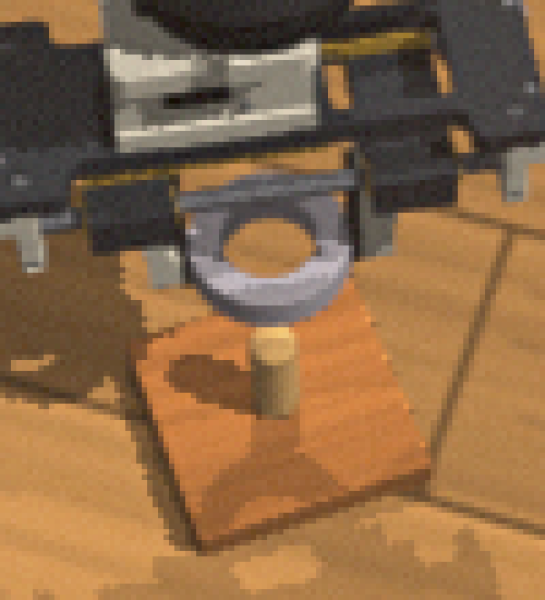

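```bash
python3 - <<'E'
from h import *
g=grab('scene')
for u,v,z in((270,247,.130),(270,238,.130),(271,340,.06)): print(w(g,190+u/5.45-.4,175+v/5.45-.4,z).round(4))
E
```

```text
[ 0.6691 -0.0111  0.13  ]
[ 0.6652 -0.0125  0.13  ]
[ 0.6668 -0.0145  0.06  ]
```

The ring is centred over the post, so I'll lower it.

step_arm --pt "0.001 -0.001 -0.02 0 0.05" --pt "0.001 -0.001 -0.04 0 0.05" --pt "0.001 -0.001 -0.06 0 0.05" --pt "0.001 -0.001 -0.08 0 0.05" --pt "0.001 -0.001 -0.092 0 0.05" --pt "0.001 -0.001 -0.098 0 0.05" --pt "0.001 -0.001 -0.099 0 0.05" --pt "0.001 -0.001 -0.099 0 0.05" --pt "0.001 -0.001 -0.099 0 0.05" --pt "0.001 -0.001 -0.099 0 0.075" --pt "0.001 -0.001 -0.099 0 0.08" --pt "0.001 -0.001 -0.099 0 0.08" --pt "0.001 -0.001 -0.099 0 0.08" --pt "0.001 -0.001 -0.099 0 0.08" --pt "0.001 -0.001 -0.07 0 0.08" --pt "0.001 -0.001 -0.03 0 0.08" --pt "0.001 -0.001 0 0 0.08" --pt "0.001 -0.001 0 0 0.08"

```text
t: 25.45
eef_pos: [0.6717, -0.013, 0.1251]
ee_rot: [-3.139, 0.008, -2.66]
force: [0.3, 0.7, -0.4]
width: 0.0798
gripper_force: 0.0
```

step_arm --pt "-0.04 0.004 0 0 0.065" --pt "-0.08 0.008 0 0 0.065" --pt "-0.12 0.012 0 0 0.065" --pt "-0.16 0.016 0 0 0.065" --pt "-0.2 0.018 0 0 0.065" --pt "-0.22 0.02 0 0 0.065" --pt "-0.225 0.02 0 0 0.065" --pt "-0.225 0.02 0 0 0.065" --pt "-0.225 0.02 0 0 0.065"

```text
t: 26.35
eef_pos: [0.4447, 0.0069, 0.1197]
ee_rot: [-3.141, 0.001, -2.66]
force: [0.4, 0.6, 0.5]
width: 0.0652
gripper_force: 0.0
```

step_arm --pt "0 0 -0.04 0 0.065" --pt "0 0 -0.08 0 0.065" --pt "0 0 -0.1 0 0.065" --pt "0 0 -0.11 0 0.065" --pt "0 0 -0.116 0 0.065" --pt "0 0 -0.116 0 0.065" --pt "0 0 -0.116 0 0.065" --pt "0 0 -0.116 0 0.035" --pt "0 0 -0.116 0 0.035" --pt "0 0 -0.116 0 0.035" --pt "0 0 -0.116 0 0.035" --pt "0 0 -0.116 0 0.035" --pt "0 0 -0.116 0 0.035" --pt "0 0 -0.116 0 0.035" --pt "0 0 -0.09 0 0.035" --pt "0 0 -0.05 0 0.035" --pt "0 0 0 0 0.035" --pt "0 0 0 0 0.035" --newtons 25

```text
t: 28.15
eef_pos: [0.4473, 0.0078, 0.1255]
ee_rot: [-3.14, 0.01, -2.659]
force: [1.4, 0.5, -1.0]
width: 0.0441
gripper_force: 25.0
```

```bash
python3 - <<'E'
from h import *
f=grab('top');g=grab('scene')
a=cv2.resize(f['color'][100:190,210:310],(400,360),interpolation=3);b=cv2.resize(g['color'][205:285,195:295],(400,320),interpolation=3)
o=np.zeros((400,800,3),np.uint8);o[:360,:400]=a;o[:320,400:]=b;cv2.imwrite('pics/post2.png',o)
E
```

```text
(no output)
```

View pics/post2.png

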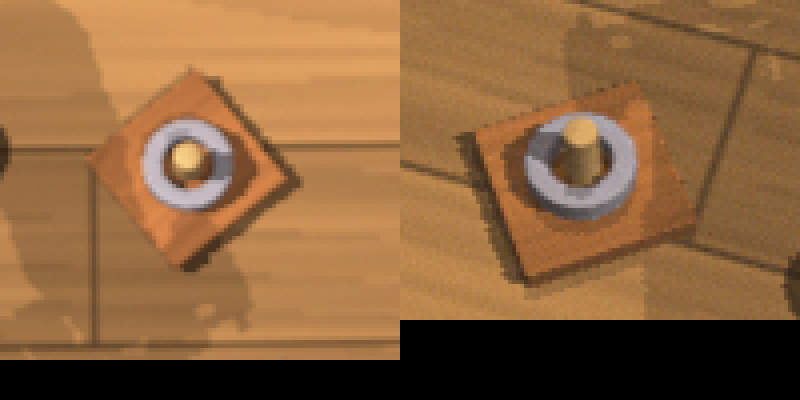

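The large ring sits flat on the base around the post. Now the small ring.

step_arm --pt "0.04 -0.004 0 0 0.035" --pt "0.08 -0.008 0 0 0.035" --pt "0.12 -0.012 0 0 0.035" --pt "0.16 -0.016 0 0 0.035" --pt "0.2 -0.018 0 0 0.035" --pt "0.22 -0.02 0 0 0.035" --pt "0.225 -0.02 0 0 0.035" --pt "0.225 -0.02 0 0 0.035" --pt "0.225 -0.02 0 0 0.035" --pt "0.225 -0.02 0 0 0.035" --pt "0.225 -0.02 0 0 0.035"

```text
t: 29.35
eef_pos: [0.668, -0.0131, 0.12]
ee_rot: [-3.142, 0.0, -2.66]
force: [0.8, -0.5, 0.4]
width: 0.0449
gripper_force: 25.0
```

step_arm --pt "0 0 -0.02 0 0.035" --pt "0 0 -0.04 0 0.035" --pt "0 0 -0.06 0 0.035" --pt "0 0 -0.075 0 0.035" --pt "0 0 -0.081 0 0.035" --pt "0 0 -0.083 0 0.035" --pt "0 0 -0.083 0 0.035" --pt "0 0 -0.083 0 0.035" --pt "0 0 -0.083 0 0.035" --pt "0 0 -0.083 0 0.06" --pt "0 0 -0.083 0 0.065" --pt "0 0 -0.083 0 0.065" --pt "0 0 -0.083 0 0.065" --pt "0 0 -0.083 0 0.065" --pt "0 0 -0.06 0 0.065" --pt "0 0 -0.03 0 0.065" --pt "0 0 0.02 0 0.065" --pt "0 0 0.04 0 0.065" --pt "-0.04 0 0.04 0 0.065" --pt "-0.08 0 0.04 0 0.065"

```text
t: 31.35
eef_pos: [0.5883, -0.0133, 0.1598]
ee_rot: [-3.141, 0.001, -2.661]
force: [-0.2, 0.1, 0.4]
width: 0.0648
gripper_force: 0.0
```

step_arm --pt "-0.04 0 0 0 0.065" --pt "-0.08 0 0 0 0.065" --pt "-0.12 0 0 0 0.065" --pt "-0.12 0 0 0 0.065" --pt "-0.12 0 0 0 0.065" --pt "-0.12 0 0 0 0.065"

```text
t: 31.95
eef_pos: [0.4696, -0.0131, 0.16]
ee_rot: [-3.141, 0.001, -2.661]
force: [-0.2, -0.4, -0.4]
width: 0.0649
gripper_force: 0.0
```

```bash
python3 - <<'E'
from h import *
f=grab('top');g=grab('scene')
a=cv2.resize(g['color'],(400,300),interpolation=3);b=cv2.resize(g['color'][205:285,195:295],(400,320),interpolation=3)
o=np.zeros((600,800,3),np.uint8);o[:300,:400]=a;o[:320,400:]=b;o[300:,:400]=cv2.resize(f['color'],(400,300));cv2.imwrite('pics/fin.png',o)
E
```

```text
(no output)
```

View pics/fin.png

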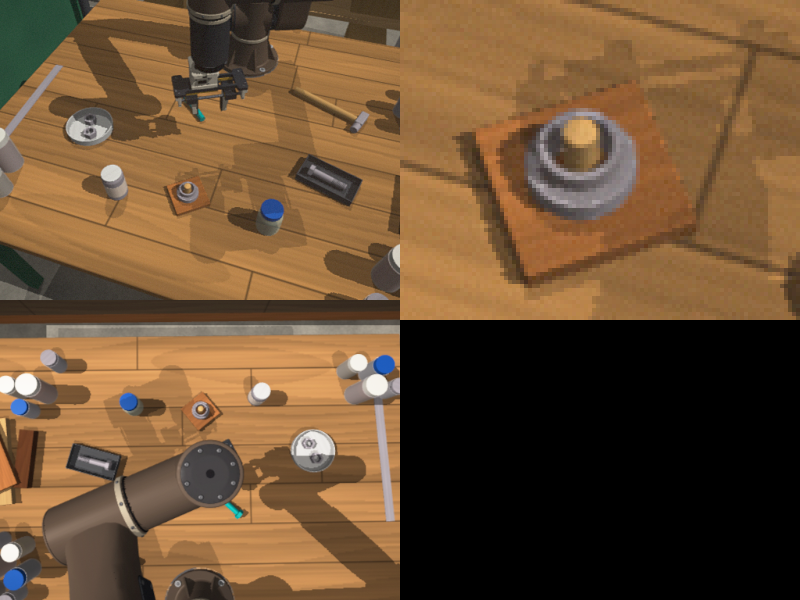

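Everything is in place: the small ring lies flat on the large one over the post, the bolt is in the tray, the nuts are in the pan, and the jar and can haven't moved.

```bash
python3 -c "
from station import arm
print(arm.job_done())"
```

```text
the job is handed in; nothing more can be done
None
```

The job is done and handed in at about 32 s: the bolt is lengthways in the tray, both nuts lie flat and apart in the pan, the small ring is flat on the large ring over the post, and the jar and can were left standing.

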